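# Change the plaque in the sprung drilling jig

## Robot

A 7-joint arm with a two-finger parallel gripper is mounted at the origin on the work surface. World frame = base frame: x ahead of the robot, y to its left, z up, the work surface at z = 0. Lengths are in m, angles in rad, forces in N, time in s.
With the tool pointing down it reaches from about 0.4 to 0.85 m from the base axis. Payload 10.4 kg.
Tool frame: the origin (TCP) lies midway between the tips of the shut fingers; the grasp point (between the pads) lies 19 mm behind it; z points along the fingers, x is the direction in which the jaws open and shut, and the axes are right-handed (so a half turn about z gives the same grasp; the last joint's range is limited). The gripper opens to 85 mm and grips with 20 to 120 N. Pads are 22 mm wide; open, the fingers measure 114 mm over their backs; the gripper's body (76 mm by 85 mm) begins 54 mm behind the grasp point. The pads swing forward as they close: fully open they stand 13 mm farther back than shut.
Start: joints at [1.142, 0.332, -0.065, 1.46, 0.022, 1.35, -0.088], TCP at [0.247, -0.574, 0.231] pointing down, gripper open.
Joint ranges: [-2.6, 2.6], [-0.5, 2.12], [-1.47, 1.34], [0.16, 2.42], [-1.27, 4.41], [0.06, 2.06], [-2.6, 2.6]. Speed limits (rad/s): [2.22, 2.22, 2.79, 2.79, 3.14, 3.14, 3.14].

## Interface

Orientations are given as a unit quaternion [x, y, z, w].
In Python, from workcell import telemetry, eyes, order gives the robot as it stands.
- The arm moves only by the tool servo_tool, never from a script. Its argument "deltas" is a list of rows, each a list of 3 entries, a list of its own where there are three numbers: the shift along the tool's x, y, z in cm, then the turn about the tool's z in rad, then the finger opening in cm, from 0 to 8.54. A call has 1 to 12 rows; each row shifts and turns the pose as measured when the row begins, along the tool's axes as they then stand; what a row does not reach is not made up. A row lasts 1/12 s, in which the tool goes at most 41.7 mm and 7.16 degrees, less where a joint would pass 70% of its speed; a pose out of reach is approached as far as the arm can. A call is refused whole if a number of a shift passes 4.17 or a number of a turn 0.125, either way. A call with a gripper value outside its range is refused whole. The fingers move at their own pace and stop on an object; "force" is the grip in N (left out, the last holds). Time passes only in rows, so rows that do not move let the fingers close. It gives the time, the measured TCP pose, the force and the opening at its end, in the units of the state.
- telemetry.get_obs(): the state, without advancing time (a new reading comes with each control period).
- eyes.camera(name): name is "side" or "top" or "wrist"; returns (picture, depth): 420x560x3 uint8, blue, green, red; 420x560 float32, m along the optical axis (not along the pixel's ray), 0 where there is no reading.
- eyes.calibration(name): a dict with "fx", "fy", "cx", "cy" (pixels), "rvec" (rotation vector, rad) and "tvec" (3), from world to camera coordinates, as OpenCV has them. Camera axes: x right, y down, z forward; pixel columns grow to the right and rows downward; lengths in m; the calibration is good to about 2 mm. A picture is of the moment at which its call begins: read the wrist's pose just before it. calibration takes no time and is no camera call; for the wrist camera it gives the pose at the moment of the call.
- order.hand_in(): hands the job in, once; it reports no verdict.
The state is a dict: "clock": time; "joint_pos": joint angles; "joint_velocities": joint speeds; "tau": joint torques, N m; "position": TCP position; "ee_rot": TCP orientation; "ft_force": force on the tool from outside, world axes, zero at the start; "torque": the same for the moment, N m; "grip_width": opening from 0.0 (shut) to 1.0 (fully open).
Only numpy, scipy, OpenCV 4.12 (cv2) and the standard library are available. Lean on these libraries where they do the work, as an engineer would, in place of code of your own. Each camera call takes 0.05 s, during which the arm holds its last target. There are 200 camera calls.

## Task

The terracotta plaque in the drilling jig has had its hanging hole drilled: raise the sprung clamp arm by its grip until it stays up by itself, lift the plaque out and lay it flat across both battens of the rack, beside the finished one already there. Then take the undrilled plaque from the ware board, lay it in the jig down on both bearers between the locating dowels, and bring the clamp arm back down until its pad holds it. The plaques are brittle: set them down rather than drop them, guide the arm down rather than let it snap shut, and leave the finished plaque and everything else on the bench where it is.

Things in the scene. Friction and masses are not known exactly. Their poses are not given: they have to be found in the camera images.
- jig: Drilling jig screwed to the bench: plywood base 295 x 130 x 18 mm, two bearers carrying the plaque with a finger gap between them, six locating dowels, and at the +x end a steel clamp post (60 mm wide in y with its spring, 136 mm high) with the sprung arm. Origin on the bench under the nest's middle; x runs along the plaque's length from the nest towards the post, z up.
- jig_nest (a point): Where the centre (half-way up) of a plaque seated in the jig lies, 44 mm above the bench. Axes as the jig's; a plaque may lie either way round. It rests on two hardwood bearers (30 mm along x, 60 mm in y, tops 36 mm above the bench, at x = -52 and +52 mm).
- nest_dowel (a point): Top of the dowel beyond the nest's -x end. Six round-topped steel dowels 12 mm thick and 48 mm high stand round the nest, leaving the plaque about 3 mm of play on every side: one at x = -99 and one at +99 mm (y = 0), and two beside each bearer, at x = -60 and +60, y = -38 and +38 mm, from the nest's centre.
- clamp_hinge (a point): Centre of the clamp arm's hinge pin, 135 mm from the nest's centre along the jig's x and 100 mm above the bench; the hinge axis is the jig's y. Fixed to the jig.
- clamp_arm (a joint): Angle of the clamp arm, rad: 0 = level, pointing from the hinge to the jig's -x, pad on a seated plaque (with no plaque -0.12); grows as the grip end rises; 1.57 upright; 1.9 open stop, leaning back. Its spring pulls it shut below about 1.05 (some 8 N at the grip lift it from 0, falling to nothing at 1.05) and holds it open above that. Let go near mid-way it snaps to its end.
- clamp_grip (a point): Centre of the black grip on the clamp arm's end, 130 mm from the hinge pin, 100 mm above the bench when shut: 62 mm along the arm, 26 mm wide along the hinge axis, 24 mm thick. Can be pinched by its two sides (fingers closing along the jig's y); it swivels between the pads as the arm swings, so the gripper may keep pointing down. x from grip to hinge, y along the hinge axis.
- clamp_pad (a point): Centre of the lower face of the round rubber pad, 26 mm across and 14 mm high, on the spindle under the clamp arm, 80 mm from the hinge pin; its face 48 mm below the arm's centre line. It presses on the plaque over the +x bearer with about 12 N when shut. With the arm open the pad juts 35 mm from the hinge towards the nest, 190 mm above the bench, and the arm's end stands 255 mm high.
- drilled_mid (a point): Centre of the drilled plaque that lies in the jig: fired terracotta bar 180 x 58 x 16 mm with a raised rim and one 12 mm hanging hole on its centre line, at x = -78 mm; about 0.33 kg. x along its length, z up.
- blank_mid (a point): Centre of the undrilled plaque: same 180 x 58 x 16 mm terracotta bar, with no hole, lying flat on the ware board. x along its length, z up; about 0.33 kg.
- done_mid (a point): Centre of the finished (drilled) plaque already on the rack, to be left where it is; same shape as the drilled one.
- rack: Wooden rack, fixed: board 200 (x) x 210 (y) x 12 mm with two battens 22 mm wide and 18 mm high running along y at x = -60 and +60 mm; plaques lie across both battens (along x), their undersides 30 mm and their centres 38 mm above the bench. Origin on the bench under its middle. The finished plaque lies near y = -50 mm.
- rack_free (a point): Middle of the free place on the rack, at y = +50 mm in the rack's frame: where the centre of the plaque laid there lies, 38 mm above the bench. Axes as the rack's.
- ware_board: Wooden ware board, fixed, 200 (x) x 110 (y) x 12 mm with two battens like the rack's (at x = -60 and +60 mm, tops 30 mm above the bench), on which the undrilled plaque lies along x. Origin on the bench under its middle.
- dust_brush: Bystander, to be left where it is: dusting brush, 170 mm long, lying on the bench near the robot.
- loop_tool: Bystander, to be left where it is: wooden-handled loop turning tool, 180 mm long, lying on the bench near the robot.
- flower_pots: Bystander, to be left where it is: three nested terracotta flower pots, 94 mm across, 124 mm high, beyond the jig.
- small_jug: Bystander, to be left where it is: brown jug, 100 mm across, 140 mm high, beyond the jig.
Mind the look-alikes: they are no part of the job. What is shaped like the part that bears blank_mid but white is not meant.

How it is judged:
By the outcome, as a careful person would: the job done as asked, in the order asked, and still so for the second after the job is handed in, with the robot touching nothing.
It also fails if it takes over 72 s, if anything falls off the work surface, if the arm or the gripper's body presses on something with over 40 N, if the wrist force passes 120 N, or if a joint passes its speed limit or range.

## Working session

There is one attempt and no reset: what is moved stays moved. The work goes in short steps, Python scripts to look and compute and a tool call to move; the robot and the scene stay as the last step left them, time stands still between calls to the robot, and variables do not carry over. Pictures are saved under pics/ and viewed, about 8 in all and at most 12, crops included, and the job is handed in when it is done.

Besides the shell and the picture viewer there is one more tool, called after "Call:" as name([rows], argument=value, ...), one row to a line, values as JSON. servo_tool: Moves the arm, as the interface text tells. Its arguments: {"type":"object","properties":{"deltas":{"type":"array"},"force":{"type":"number"}},"required":["deltas"]}

```bash
mkdir -p pics
cat > h.py <<'E'
import numpy as np,cv2
from workcell import telemetry,eyes,order
def cal(n):
    c=eyes.calibration(n);K=np.array([[c['fx'],0,c['cx']],[0,c['fy'],c['cy']],[0,0,1.]])
    R=cv2.Rodrigues(np.array(c['rvec'],float))[0];return K,R,np.array(c['tvec'],float).ravel()
def ray(C,u,v,z):
    K,R,t=C;o=-R.T@t;d=R.T@np.linalg.inv(K)@np.array([u,v,1.]);return o+d*(z-o[2])/d[2]
def cloud(C,D):
    K,R,t=C;v,u=np.indices(D.shape);P=np.stack([(u-K[0,2])/K[0,0]*D,(v-K[1,2])/K[1,1]*D,D],-1)
    return (P-t)@R
def proj(C,p):
    K,R,t=C;q=K@(R@np.array(p)+t);return q[:2]/q[2]
E
python3 - <<'E'
from h import *
o=telemetry.get_obs();print({k:np.round(v,3).tolist() for k,v in o.items()})
for n in('top','side'):
    C=cal(n);im,D=eyes.camera(n);cv2.imwrite(f'pics/{n}0.png',im);np.savez(f'{n}0.npz',im=im,D=D,K=C[0],R=C[1],t=C[2])
    print(n,-C[1].T@C[2],C[1][2])
E
```

```text
{'clock': 0.0, 'joint_pos': [1.142, 0.333, -0.065, 1.461, 0.022, 1.35, -0.088], 'joint_velocities': [-0.001, 0.0, -0.0, -0.001, -0.001, -0.0, -0.0], 'tau': [0.0, -62.545, 0.049, -39.161, 0.016, 0.01, -0.0], 'position': [0.247, -0.574, 0.231], 'ee_rot': [0.835, -0.55, -0.001, -0.0], 'ft_force': [0.026, -0.365, -0.343], 'torque': [0.007, 0.019, 0.005], 'grip_width': 0.999}
top [0.35710761 0.03399776 1.30457608] [ 1.56807151e-01 -5.94231904e-04 -9.87629062e-01]
side [0.41876329 1.06001109 0.77698705] [ 0.11303722 -0.82779921 -0.54951893]
```

View pics/top0.png

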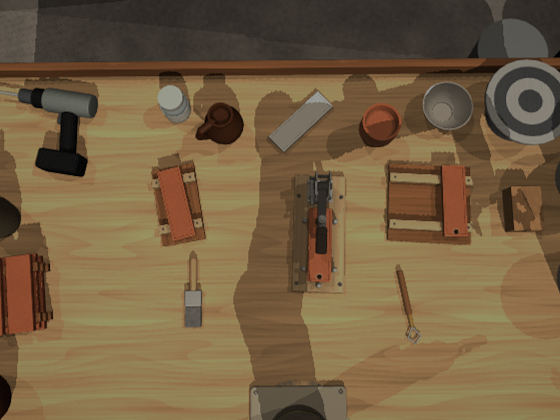

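View pics/side0.png

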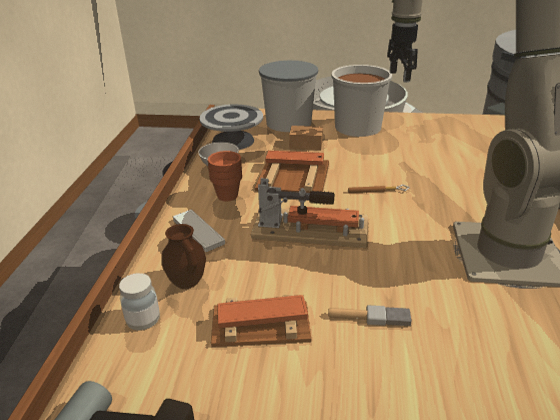

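The top view shows the jig at about (320,235) with its post towards +x, the rack at (430,203) with the finished plaque on its right half, and the ware board with the blank at (177,203). The side view agrees. Next I'll measure each of them.

```bash
cat > m.py <<'E'
from h import *
def red(im):
    h=cv2.cvtColor(im,cv2.COLOR_BGR2HSV);return (((h[...,0]<9)|(h[...,0]>174))&(h[...,1]>130)&(h[...,2]>60)).astype(np.uint8)
def plaques(im,C,boxes):
    m=red(im)
    for k,(u0,v0,u1,v1,z) in boxes.items():
        s=np.zeros_like(m);s[v0:v1,u0:u1]=m[v0:v1,u0:u1];s=cv2.morphologyEx(s,cv2.MORPH_OPEN,np.ones((3,3)))
        v,u=np.nonzero(s);P=np.array([ray(C,a,b,z)[:2] for a,b in zip(u,v)],np.float32)
        r=cv2.minAreaRect(P);b=cv2.boxPoints(r);e=[b[1]-b[0],b[2]-b[1]];e=max(e,key=np.linalg.norm)
        a=np.arctan2(e[1],e[0]);a=(a+np.pi/2)%np.pi-np.pi/2
        print(k,len(P),'c',np.round(r[0],4),'size',np.round(r[1],4),'ang',round(float(a),4))
E
python3 - <<'E'
from m import *
d=np.load('top0.npz');C=d['K'],d['R'],d['t'];im=d['im'];X=cloud(C,d['D'])
plaques(im,C,dict(blank=(150,160,208,245,.046),done=(440,160,472,240,.046),jig=(300,190,340,290,.052)))
# heights
for p in[(177,205),(455,200),(320,270),(415,180),(320,230),(319,180)]:print(p,X[p[1],p[0]].round(4))
def rect(sel,name):
    s=sel.astype(np.uint8);s=cv2.morphologyEx(s,cv2.MORPH_OPEN,np.ones((3,3)));r=cv2.minAreaRect(X[s>0][:,:2].astype(np.float32));print(name,s.sum(),np.round(r[0],4),np.round(r[1],4),r[2])
def box(u0,v0,u1,v1,z0,z1):
    s=np.zeros(X.shape[:2],bool);s[v0:v1,u0:u1]=1;return s&(X[...,2]>z0)&(X[...,2]<z1)&(d['D']>0)
rect(box(280,160,360,305,.012,.024),'jigbase');rect(box(375,150,480,255,.007,.06),'rack');rect(box(140,150,215,255,.007,.06),'ware')
rect(box(290,160,350,260,.09,.125),'arm')
rect(box(290,160,350,260,.127,.16),'post')
# side view black arm
c=cv2.resize(im[150:310,260:380],None,fx=4.8,fy=3.75 if 0 else 4.8)[:600] if 0 else cv2.resize(im[160:300,270:370],None,fx=4,fy=4)
c2=cv2.resize(im[150:250,380:480],None,fx=4,fy=4);c2=cv2.copyMakeBorder(c2,0,160,0,0,0);cv2.imwrite('pics/crop0.png',np.hstack([c,c2]))
E
```

```text
Traceback (most recent call last):
  File "m.py", line 9, in plaques
    r=cv2.minAreaRect(P);b=cv2.boxPoints(r);e=[b[1]-b[0],b[2]-b[1]];e=max(e,key=np.linalg.norm)
cv2.error: OpenCV(4.12.0) /io/opencv/modules/imgproc/src/convhull.cpp:143: error: (-215:Assertion failed) total >= 0 && (depth == CV_32F || depth == CV_32S) in function 'convexHull'
```

```bash
cat > a.py <<'E'
from m import *
d=np.load('top0.npz');C=d['K'],d['R'],d['t'];im=d['im'];X=cloud(C,d['D'])
hs=cv2.cvtColor(im,cv2.COLOR_BGR2HSV)
for p in[(177,205),(455,200),(320,270),(415,180),(320,230),(319,180),(196,225)]:print(p,X[p[1],p[0]].round(4),hs[p[1],p[0]],im[p[1],p[0]])
def rect(sel,name):
    s=sel.astype(np.uint8);s=cv2.morphologyEx(s,cv2.MORPH_OPEN,np.ones((3,3)))
    if s.sum()<5:print(name,'none');return
    r=cv2.minAreaRect(X[s>0][:,:2].astype(np.float32));print(name,s.sum(),np.round(r[0],4),np.round(r[1],4),r[2])
def box(u0,v0,u1,v1,z0,z1):
    s=np.zeros(X.shape[:2],bool);s[v0:v1,u0:u1]=1;return s&(X[...,2]>z0)&(X[...,2]<z1)&(d['D']>0)
rect(box(280,160,360,305,.012,.024),'jigbase');rect(box(375,150,480,255,.007,.06),'rack');rect(box(140,150,215,255,.007,.06),'ware')
rect(box(290,160,350,260,.09,.125),'arm')
rect(box(290,160,350,260,.127,.16),'post')
c=cv2.resize(im[160:300,270:370],None,fx=4,fy=4)
c2=cv2.resize(im[150:250,380:480],None,fx=4,fy=4);c2=cv2.copyMakeBorder(c2,0,160,0,0,0);cv2.imwrite('pics/crop0.png',np.hstack([c,c2]))
try: plaques(im,C,dict(blank=(150,160,208,245,.046),done=(440,160,472,240,.046),jig=(300,190,340,290,.052)))
except Exception as e:print(e)
E
python3 a.py
```

```text
(177, 205) [0.5567 0.2963 0.0454] [  9 168 144] [ 49  77 144]
(455, 200) [ 0.5639 -0.3977  0.0398] [  9 165 145] [ 51  79 145]
(320, 270) [ 0.3931 -0.056   0.046 ] [  9 168 144] [ 49  78 144]
(415, 180) [ 0.6182 -0.3033  0.0282] [ 21 101 152] [ 92 134 152]
(320, 230) [ 0.4842 -0.0534  0.1098] [13 85 36] [24 29 36]
(319, 180) [ 0.6226 -0.0602  0.0179] [ 17  45 108] [ 89 100 108]
(196, 225) [0.5087 0.2517 0.0248] [ 18 109 155] [ 89 129 155]
jigbase 3186 [ 0.4891 -0.0561] [0.1299 0.2938] 87.6982421875
rack 6119 [ 0.5635 -0.3399] [0.2117 0.2001] 86.61225128173828
ware 3249 [0.5669 0.3025] [0.2004 0.1111] 9.724388122558594
arm 838 [ 0.5177 -0.0505] [0.0484 0.1725] 83.94584655761719
post 9 [ 0.608  -0.0753] [0.0043 0.0061] 88.66252136230469
OpenCV(4.12.0) /io/opencv/modules/imgproc/src/convhull.cpp:143: error: (-215:Assertion failed) total >= 0 && (depth == CV_32F || depth == CV_32S) in function 'convexHull'
```

View pics/crop0.png

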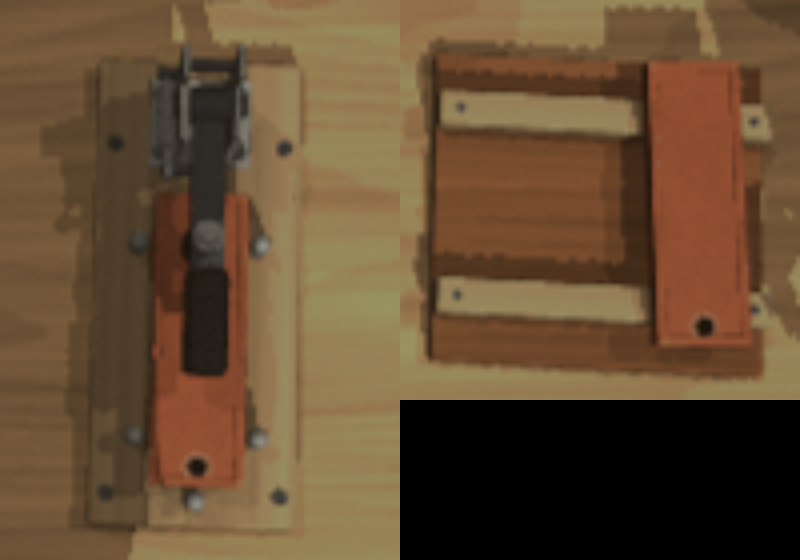

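The crop shows the drilled plaque under the shut arm, its hole at the near end, a grey pad spindle, and dowels at each side. The rack's free half is on its left (+y).

```bash
sed -i 's/<9)|/<=11)|/; s/>130)/>150)/' m.py
cat > b.py <<'E'
from m import *
d=np.load('top0.npz');C=d['K'],d['R'],d['t'];im=d['im']
plaques(im,C,dict(blank=(150,160,208,245,.046),done=(443,160,472,240,.046),jig=(303,205,340,290,.052)))
f=lambda u,v:(270+(u+.5)/4-.5,160+(v+.5)/4-.5)
for n,u,v,z in[('dxm',195,500,.046),('d--',258,438,.046),('d-+',135,434,.046),('d+-',260,244,.046),('d++',139,241,.046),('grip0',206,372,.100),('gripL',187,340,.112),('gripR',227,340,.112),('gripfar',210,268,.112),('spindle',208,235,.125)]:
    print(n,ray(C,*f(u,v),z).round(4))
d=np.load('side0.npz');C=d['K'],d['R'],d['t'];im=d['im'];X=cloud(C,d['D'])
s=(np.abs(X[...,0]-.5)<.2)&(X[...,1]>-.12)&(X[...,1]<0)
g=s&(X[...,2]>.08)&(X[...,2]<.125)&(im.max(-1)<45);P=X[g];print('blackarm',len(P),np.percentile(P,[2,50,98],0).round(3))
print('post',np.percentile(X[s&(X[...,2]>.06)&(X[...,0]>.58)],[2,50,98],0).round(3))
E
python3 b.py
```

```text
blank 1728 c [0.5615 0.2992] size [0.1829 0.0606] ang 0.2495
done 1622 c [ 0.5626 -0.3943] size [0.0596 0.1796] ang -0.0193
jig 1180 c [ 0.4556 -0.0551] size [0.057  0.1783] ang -0.0508
dxm [ 0.3579 -0.0514  0.046 ]
d-- [ 0.3949 -0.0905  0.046 ]
d-+ [ 0.398  -0.0156  0.046 ]
d+- [ 0.5139 -0.0947  0.046 ]
d++ [ 0.5165 -0.0199  0.046 ]
grip0 [ 0.4319 -0.0556  0.1   ]
gripL [ 0.4498 -0.0441  0.112 ]
gripR [ 0.4496 -0.0674  0.112 ]
gripfar [ 0.4918 -0.0583  0.112 ]
spindle [ 0.5096 -0.0566  0.125 ]
blackarm 48 [[ 0.432 -0.063  0.092]
 [ 0.469 -0.044  0.101]
 [ 0.492 -0.039  0.112]]
post [[ 0.581 -0.08   0.063]
 [ 0.603 -0.044  0.102]
 [ 0.621 -0.031  0.134]]
```

Call:
servo_tool([
  [[0,0,0],0.111,8.5],
  [[0,0,0],0.111,8.5],
  [[0,0,0],0.111,8.5],
  [[0,0,0],0.111,8.5],
  [[-4,-1.5,0],0,8.5],
  [[-4,-1.5,0],0,8.5],
  [[-4,-1.5,0],0,8.5],
  [[-4,-1.5,0],0,8.5],
  [[-4,-1.5,0],0,8.5],
  [[-4,-1.5,0],0,8.5],
  [[-4,-1.5,0],0,8.5],
  [[-4,-1.5,0],0,8.5],
])

```text
clock: 1.1
position: [0.3766, -0.27, 0.2239]
ee_rot: [-0.679, 0.734, 0.006, -0.002]
ft_force: [1.6, 0.5, -0.2]
grip_width: 0.998
```

```bash
cat > go.py <<'E'
import sys
from h import *
from scipy.spatial.transform import Rotation as Ro
# go.py x y z yaw(of tool y axis reversed = 'forward', rad): delta in tool axes after the turn
o=telemetry.get_obs();R=Ro.from_quat(o['ee_rot']).as_matrix();p=np.array(o['position'])
print('t',round(o['clock'],2),'p',p.round(4),'F',np.round(o['ft_force'],1),'w',round(o['grip_width'],3),'tilt',R[:,2].round(3))
yaw=np.arctan2(-R[1,1],-R[0,1]);print('yaw',round(yaw,4))
if len(sys.argv)>4:
    g=np.array([float(a) for a in sys.argv[1:4]]);a=float(sys.argv[4])
    print('turn',round(-(a-yaw),3));d=g-p
    Rf=lambda a:np.array([[np.sin(a),-np.cos(a),0],[-np.cos(a),-np.sin(a),0],[0,0,-1]])
    print('after turn cm',(Rf(a)@d*100).round(2),'now cm',(R.T@d*100).round(2))
E
python3 go.py .461 -.0553 .16 -.038
```

```text
t 1.1 p [ 0.3766 -0.27    0.2239] F [ 1.6  0.5 -0.2] w 0.998 tilt [-0.01   0.006 -1.   ]
yaw -0.0769
turn -0.039
after turn cm [-21.77  -7.62   6.39] now cm [-22.02  -6.84   6.44]
```

Call:
servo_tool([
  [[-3.7,-1.2,0],-0.04,8.5],
  [[-3.7,-1.2,0],0,8.5],
  [[-3.7,-1.2,0],0,8.5],
  [[-3.7,-1.2,0],0,8.5],
  [[-3.5,-1.2,1],0,8.5],
  [[-2,-1,1],0,8.5],
  [[0,0,0],0,8.5],
])

```text
clock: 1.68
position: [0.4579, -0.0504, 0.2038]
ee_rot: [-0.698, 0.716, 0.005, -0.001]
ft_force: [-0.4, -0.0, -1.4]
grip_width: 0.989
```

```bash
python3 go.py .461 -.0553 .16 -.038
python3 - <<'E'
from h import *
C=cal('wrist');im,D=eyes.camera('wrist');cv2.imwrite('pics/w1.png',im);np.savez('w1.npz',im=im,D=D,K=C[0],R=C[1],t=C[2]);print(proj(C,[.461,-.0553,.112]))
E
```

```text
t 1.68 p [ 0.4579 -0.0504  0.2038] F [-0.4 -0.  -1.4] w 0.989 tilt [-0.009  0.007 -1.   ]
yaw -0.0242
turn 0.014
after turn cm [ 0.48 -0.33  4.38] now cm [ 0.51 -0.36  4.38]
[281.30322243 208.53284695]
```

View pics/w1.png

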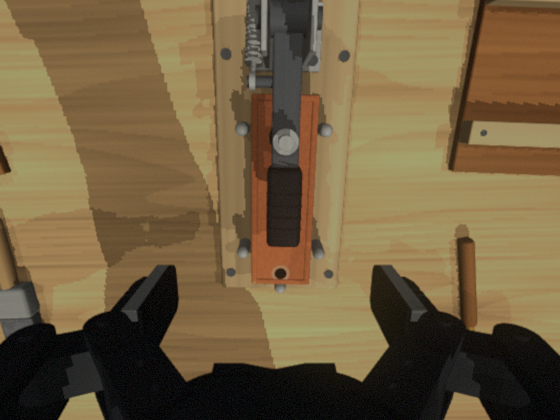

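The wrist picture shows the grip centred at about (285,207), with the dowels at (242,129), (325,130), (243,252), (318,252) and (280,288).

```bash
python3 - <<'E'
from m import *
d=np.load('w1.npz');C=d['K'],d['R'],d['t'];X=cloud(C,d['D']);im=d['im']
m=(im.max(-1)<50).astype(np.uint8);m[:160]=0;m[252:]=0;m[:,:255]=0;m[:,310:]=0;m&=(X[...,2]>.09);v,u=np.nonzero(m)
P=X[m>0];print('grip',len(u),np.percentile(u,[1,50,99]),np.percentile(v,[1,50,99]),np.percentile(P,[2,50,98],0).round(4))
D=np.array([ray(C,u,v,.046)[:2] for u,v in[(242,129),(325,130),(243,252),(318,252),(280,288)]]);print(D.round(4),D[:4].mean(0),'size',np.linalg.norm(D[0]-D[2]),np.linalg.norm(D[0]-D[1]))
print(np.arctan2(*(D[0]-D[2])[::-1]),np.arctan2(*(D[1]-D[3])[::-1]))
plaques(im,C,dict(jig=(235,80,335,290,.052)))
E
python3 go.py .461 -.0553 .08 -.038
```

```text
grip 2562 [267. 283. 300.] [167.   205.   244.39] [[ 0.433  -0.0686  0.1087]
 [ 0.4637 -0.0569  0.1119]
 [ 0.4907 -0.0452  0.1134]]
[[ 0.5161 -0.0225]
 [ 0.5134 -0.0961]
 [ 0.3977 -0.0172]
 [ 0.396  -0.0914]
 [ 0.3568 -0.053 ]] [ 0.45581576 -0.05678696] size 0.11850924456408136 0.07368790927091637
-0.04472678245669472 -0.03952719154652999
jig 6540 c [ 0.4548 -0.0568] size [0.0574 0.1783] ang -0.0468
t 1.73 p [ 0.4574 -0.052   0.2044] F [-0.5  1.3  0.6] w 0.995 tilt [-0.009  0.006 -1.   ]
yaw -0.025
turn 0.013
after turn cm [ 0.31 -0.37 12.44] now cm [ 0.39 -0.48 12.43]
```

Call:
servo_tool([
  [[0.4,-0.4,3],0.015,6],
  [[0,0,3],0,5],
  [[0,0,3],0,5],
  [[0,0,2.5],0,5],
  [[0,0,1],0,5],
  [[0,0,0],0,5],
])

```text
clock: 2.23
position: [0.4606, -0.0612, 0.0767]
ee_rot: [-0.691, 0.723, 0.003, -0.001]
ft_force: [-0.5, 0.1, 0.1]
grip_width: 0.588
```

```bash
python3 go.py .462 -.0565 .079 -.042
```

```text
t 2.23 p [ 0.4606 -0.0612  0.0767] F [-0.5  0.1  0.1] w 0.588 tilt [-0.006  0.003 -1.   ]
yaw -0.0454
turn -0.003
after turn cm [-0.47 -0.12 -0.23] now cm [-0.47 -0.12 -0.23]
```

Call:
servo_tool([
  [[-0.45,-0.1,-0.2],0,5],
  [[0,0,0],0,2],
  [[0,0,0],0,2],
  [[0,0,0],0,2],
  [[0,0,0],0,2],
  [[0,0,0],0,2],
], force=40)

```text
clock: 2.73
position: [0.4628, -0.0572, 0.0826]
ee_rot: [-0.691, 0.723, 0.002, -0.001]
ft_force: [2.7, 0.6, -12.5]
grip_width: 0.297
```

```bash
python3 go.py .462 -.0565 .079 -.042
```

```text
t 2.73 p [ 0.4628 -0.0572  0.0826] F [  2.7   0.6 -12.5] w 0.297 tilt [-0.004  0.002 -1.   ]
yaw -0.0461
turn -0.004
after turn cm [-0.07  0.08  0.36] now cm [-0.07  0.08  0.36]
```

Call:
servo_tool([
  [[0,-0.1,-1.3],0,2],
  [[0,-0.2,-1.3],0,2],
  [[0,-0.3,-1.3],0,2],
  [[0,-0.45,-1.2],0,2],
  [[0,-0.55,-1.2],0,2],
], force=60)

```text
clock: 3.15
position: [0.4778, -0.0578, 0.144]
ee_rot: [-0.691, 0.723, 0.004, -0.001]
ft_force: [8.0, 1.7, -17.5]
grip_width: 0.292
```

```bash
cat > th.py <<'E'
from h import *
o=telemetry.get_obs();p=np.array(o['position']);N=np.array([.4563,-.0565]);a=-.042
jx=(p[:2]-N)@[np.cos(a),np.sin(a)];jy=(p[:2]-N)@[-np.sin(a),np.cos(a)]
rx,rz=.135-jx,p[2]+.019-.1   # grasp rel. hinge
print('t',round(o['clock'],2),'jx',round(jx,4),'jy',round(jy,4),'z',round(p[2],4),'theta',round(np.arctan2(rz,rx),3),'r',round(np.hypot(rx,rz),4),'F',np.round(o['ft_force'],1),'w',round(o['grip_width'],3))
E
python3 th.py;python3 go.py
```

```text
t 3.15 jx 0.0215 jy -0.0004 z 0.144 theta 0.507 r 0.1298 F [  8.    1.7 -17.5] w 0.292
t 3.15 p [ 0.4778 -0.0578  0.144 ] F [  8.    1.7 -17.5] w 0.292 tilt [-0.006  0.004 -1.   ]
yaw -0.045
```

Call:
servo_tool([
  [[0,-0.85,-1.3],0,2],
  [[0,-1,-1.2],0,2],
  [[0,-1.15,-1.1],0,2],
  [[0,-1.25,-0.95],0,2],
  [[0,-1.35,-0.8],0,2],
  [[0,-1.45,-0.6],0,2],
])

```text
clock: 3.65
position: [0.544, -0.0605, 0.202]
ee_rot: [-0.691, 0.723, 0.009, -0.006]
ft_force: [-2.9, 3.0, -4.5]
grip_width: 0.296
```

```bash
python3 th.py
```

```text
t 3.65 jx 0.0877 jy -0.0003 z 0.202 theta 1.198 r 0.1299 F [-2.9  3.  -4.5] w 0.296
```

Call:
servo_tool([
  [[0,-1.5,-0.5],0,2],
  [[0,-1.5,-0.3],0,2],
  [[0,-1.55,-0.1],0,2],
  [[0,-1.55,0.1],0,2],
  [[0,-1.4,0.25],0,2],
  [[0,-0.6,0.15],0,2],
  [[0,0,0],0,2],
])

```text
clock: 4.23
position: [0.6269, -0.064, 0.2054]
ee_rot: [-0.691, 0.723, 0.012, -0.008]
ft_force: [2.0, 0.1, -4.1]
grip_width: 0.294
```

```bash
python3 th.py
```

```text
t 4.23 jx 0.1708 jy -0.0003 z 0.2054 theta 1.851 r 0.1295 F [ 2.   0.1 -4.1] w 0.294
```

Call:
servo_tool([
  [[0,0,0],0,6],
  [[0,0,0],0,6],
  [[0,0,0],0,6],
  [[0,0,-3],0,6],
  [[0,0,-4],0,8.5],
  [[0,0,-3],0,8.5],
  [[0,4,0],0,8.5],
  [[0,4,0],0,8.5],
  [[0,4,0],0,8.5],
  [[0,4,0],0,8.5],
  [[0,2,1],0,8.5],
  [[0,0,1],0,8.5],
])

```text
clock: 5.23
position: [0.4438, -0.0578, 0.3003]
ee_rot: [-0.688, 0.725, 0.006, -0.004]
ft_force: [1.9, -0.8, -0.1]
grip_width: 0.997
```

```bash
python3 th.py
python3 - <<'E'
from m import *
C=cal('wrist');im,D=eyes.camera('wrist');cv2.imwrite('pics/w2.png',im);np.savez('w2.npz',im=im,D=D,K=C[0],R=C[1],t=C[2]);print(proj(C,[.456,-.0565,.052]))
C=cal('side');im,D=eyes.camera('side');c=cv2.resize(im[120:290,200:420],None,fx=2,fy=2);w=cv2.imread('pics/w2.png');w=cv2.resize(w,(453,340));cv2.imwrite('pics/c2.png',np.hstack([cv2.resize(c,(340,263)) if 0 else c[:, :340],w]))
E
```

```text
t 5.23 jx -0.0125 jy -0.0018 z 0.3003 theta 0.979 r 0.2643 F [ 1.9 -0.8 -0.1] w 0.997
[272.70047812 163.6462121 ]
```

View pics/c2.png

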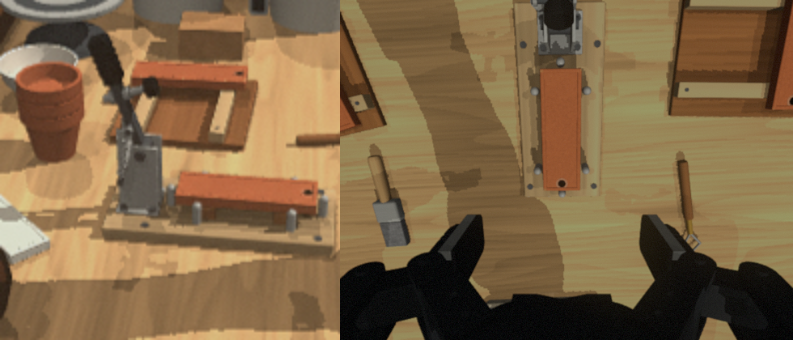

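The side crop shows the arm standing open. The wrist view shows the drilled plaque uncovered, at about (272,160) in full-size pixels.

```bash
python3 - <<'E'
from m import *
d=np.load('w2.npz');C=d['K'],d['R'],d['t'];im=d['im']
plaques(im,C,dict(jig=(235,70,305,245,.052)))
E
python3 go.py .455 -.0567 .021 -.044
```

```text
jig 6911 c [ 0.4551 -0.0567] size [0.0574 0.1772] ang -0.0507
t 5.33 p [ 0.4457 -0.0578  0.299 ] F [-1.1 -0.6  0.2] w 0.993 tilt [-0.015  0.004 -1.   ]
yaw -0.0521
turn -0.008
after turn cm [-0.15 -0.93 27.8 ] now cm [-0.06 -1.35 27.78]
```

Call:
servo_tool([
  [[-0.1,-0.9,4],0,8.5],
  [[0,0,4],0,8.5],
  [[0,0,4],0,8.5],
  [[0,0,4],0,8.5],
  [[0,0,3],0,8.5],
  [[0,0,1],0,8.5],
  [[0,0,0],0,8.5],
])

```text
clock: 5.92
position: [0.4617, -0.0556, 0.0947]
ee_rot: [-0.689, 0.725, 0.003, 0.001]
ft_force: [-0.1, -0.1, 0.5]
grip_width: 0.995
```

```bash
python3 go.py .455 -.0567 .021 -.047
```

```text
t 5.92 p [ 0.4617 -0.0556  0.0947] F [-0.1 -0.1  0.5] w 0.995 tilt [-0.004  0.006 -1.   ]
yaw -0.0506
turn -0.004
after turn cm [0.14 0.67 7.37] now cm [0.18 0.64 7.37]
```

Call:
servo_tool([
  [[0.15,0.6,2.5],0,8.5],
  [[0,0,2.5],0,8.5],
  [[0,0,1.5],0,8.5],
  [[0,0,0.6],0,8.5],
  [[0,0,0],0,8.5],
])

```text
clock: 6.33
position: [0.4625, -0.0556, 0.0245]
ee_rot: [-0.689, 0.725, 0.002, 0.003]
ft_force: [0.5, -0.5, 0.1]
grip_width: 0.996
```

```bash
python3 go.py .455 -.0567 .021 -.047
```

```text
t 6.33 p [ 0.4625 -0.0556  0.0245] F [ 0.5 -0.5  0.1] w 0.996 tilt [ 0.002  0.008 -1.   ]
yaw -0.0501
turn -0.003
after turn cm [0.15 0.74 0.35] now cm [0.15 0.74 0.34]
```

Call:
servo_tool([
  [[0.1,0.6,0.2],0,8.5],
  [[0.1,0.2,0.2],0,8.5],
  [[0,0,0],0,5],
  [[0,0,0],0,5],
  [[0,0,0],0,5],
  [[0,0,0],0,5],
  [[0,0,0],0,5],
], force=50)

```text
clock: 6.92
position: [0.4578, -0.0578, 0.0253]
ee_rot: [-0.689, 0.725, -0.001, 0.005]
ft_force: [0.7, 0.1, -2.4]
grip_width: 0.669
```

```bash
python3 go.py .455 -.0567 .021 -.047
```

```text
t 6.92 p [ 0.4578 -0.0578  0.0253] F [ 0.7  0.1 -2.4] w 0.669 tilt [ 0.009  0.006 -1.   ]
yaw -0.0506
turn -0.004
after turn cm [-0.1   0.29  0.43] now cm [-0.1   0.29  0.43]
```

Call:
servo_tool([
  [[0,0,-1],0,5],
  [[0,0,-1.5],0,5],
  [[0,0,-3],0,5],
  [[0,0,-4],0,5],
  [[0,0,-3.5],0,5],
  [[3,-1,-1],0.01,5],
  [[3.5,-1.6,0],0,5],
  [[3.5,-1.6,0],0,5],
  [[3.5,-1.6,0],0,5],
  [[3.5,-1.6,0],0,5],
  [[2,-1,0],0,5],
  [[0,0,0],0,5],
])

```text
clock: 7.92
position: [0.5304, -0.2586, 0.1792]
ee_rot: [-0.689, 0.725, -0.002, 0.005]
ft_force: [-0.5, -0.4, -3.2]
grip_width: 0.667
```

```bash
python3 go.py .569 -.291 .016 -.059;python3 - <<'E'
from m import *
C=cal('wrist');im,D=eyes.camera('wrist');cv2.imwrite('pics/w3.png',im);np.savez('w3.npz',im=im,D=D,K=C[0],R=C[1],t=C[2]);print(proj(C,[.5664,-.29,.03]))
E
```

```text
t 7.92 p [ 0.5304 -0.2586  0.1792] F [-0.5 -0.4 -3.2] w 0.667 tilt [ 0.009  0.004 -1.   ]
yaw -0.0511
turn 0.008
after turn cm [ 3.   -4.05 16.32] now cm [ 3.11 -3.88 16.34]
[308.08089063 155.65490365]
```

View pics/w3.png

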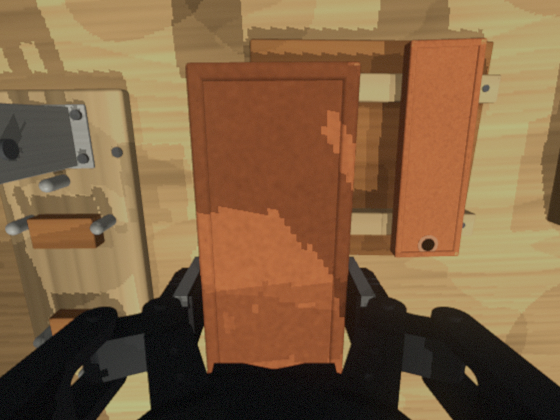

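The plaque is held between the fingers. The finished plaque lies at (435,150) on the rack, and the battens are at v≈88 and v≈222. I'll check the held plaque's pitch and the rack's position.

Run:
```python
from m import *
d=np.load('w3.npz');C=d['K'],d['R'],d['t'];im=d['im'];X=cloud(C,d['D'])
def plane(u0,v0,u1,v1):
    P=X[v0:v1,u0:u1].reshape(-1,3);A=np.c_[P[:,:2]-P[:,:2].mean(0),np.ones(len(P))];s=np.linalg.lstsq(A,P[:,2],rcond=None)[0];return s.round(4),P.min(0).round(3),P.max(0).round(3)
print('held',plane(215,90,335,300));print('done',plane(415,60,455,225))
for v in (75,88,105,200,340):print(v,X[v,270].round(4))
plaques(im,C,dict(done=(395,30,485,260,.046)))
# rack corners on z=.012 : far-right, near edge; batten
for n,u,v,z in[('farL',251,41,.012),('farR',492,41,.012),('bat far',375,88,.03),('bat near',372,223,.03)]:print(n,ray(C,u,v,z).round(4))
```

```text
held (array([ 0.0241, -0.0053,  0.2063]), array([ 0.528, -0.283,  0.203]), array([ 0.61 , -0.235,  0.323]))
done (array([-0.0673,  0.9619,  0.0463]), array([ 0.501, -0.416,  0.042]), array([ 0.637, -0.263,  0.323]))
75 [ 0.6133 -0.2616  0.2056]
88 [ 0.6092 -0.2614  0.206 ]
105 [ 0.6039 -0.2611  0.2038]
200 [ 0.5708 -0.2593  0.2061]
340 [ 0.5109 -0.256   0.2057]
done 11334 c [ 0.5618 -0.393 ] size [0.0621 0.1777] ang -0.0215
farL [ 0.6645 -0.2451  0.012 ]
farR [ 0.6536 -0.4511  0.012 ]
bat far [ 0.6197 -0.3472  0.03  ]
bat near [ 0.5009 -0.3481  0.03  ]
```

Call:
servo_tool([
  [[1.6,-1.9,0],0.008,5],
  [[1.6,-1.8,2],0,5],
  [[0,0,3],0,5],
  [[0,0,3],0,5],
  [[0,0,2],0,5],
  [[0,0,0],0,5],
])

```text
clock: 8.47
position: [0.5677, -0.2859, 0.0799]
ee_rot: [-0.688, 0.726, -0.001, 0.007]
ft_force: [-1.4, 0.8, -4.0]
grip_width: 0.667
```

```bash
python3 go.py .566 -.292 .0195 -.057
```

```text
t 8.47 p [ 0.5677 -0.2859  0.0799] F [-1.4  0.8 -4. ] w 0.667 tilt [ 0.011  0.008 -1.   ]
yaw -0.0541
turn 0.003
after turn cm [0.62 0.13 6.04] now cm [0.67 0.2  6.03]
```

Call:
servo_tool([
  [[0.5,0,2],0,5],
  [[0,0,1.5],0,5],
  [[0,0,1],0,5],
  [[0,0,0.5],0,5],
  [[0,0,0.3],0,5],
  [[0,0,0.2],0,5],
  [[0,0,0],0,5],
])

```text
clock: 9.05
position: [0.5704, -0.2863, 0.0288]
ee_rot: [-0.689, 0.724, -0.002, 0.009]
ft_force: [-0.4, -0.1, -3.5]
grip_width: 0.674
```

```bash
python3 go.py .566 -.292 .0195 -.057
```

```text
t 9.05 p [ 0.5704 -0.2863  0.0288] F [-0.4 -0.1 -3.5] w 0.674 tilt [ 0.015  0.009 -1.   ]
yaw -0.0497
turn 0.007
after turn cm [0.6  0.41 0.93] now cm [0.6  0.43 0.91]
```

Call:
servo_tool([
  [[0.5,0.4,0.1],0,5],
  [[0.1,0.1,0.2],0,5],
  [[0,0,0.25],0,5],
  [[0,0,0.25],0,5],
  [[0,0,0.2],0,5],
])

```text
clock: 9.47
position: [0.5662, -0.2937, 0.0209]
ee_rot: [-0.689, 0.725, -0.004, 0.009]
ft_force: [-0.3, -0.4, -3.0]
grip_width: 0.668
```

```bash
python3 go.py .566 -.292 .0195 -.057
```

```text
t 9.47 p [ 0.5662 -0.2937  0.0209] F [-0.3 -0.4 -3. ] w 0.668 tilt [ 0.019  0.007 -1.   ]
yaw -0.0504
turn 0.007
after turn cm [-0.17  0.03  0.14] now cm [-0.17  0.03  0.15]
```

Call:
servo_tool([
  [[0,0,0.2],0,5],
  [[0,0,0.15],0,5],
])

```text
clock: 9.63
position: [0.5664, -0.2939, 0.0185]
ee_rot: [-0.689, 0.725, -0.004, 0.009]
ft_force: [-12.8, 5.1, 26.0]
grip_width: 0.667
```

```bash
python3 go.py .566 -.292 .0195 -.057
```

```text
t 9.63 p [ 0.5664 -0.2939  0.0185] F [-12.8   5.1  26. ] w 0.667 tilt [ 0.019  0.006 -1.   ]
yaw -0.0506
turn 0.006
after turn cm [-0.19  0.05 -0.1 ] now cm [-0.19  0.05 -0.1 ]
```

Call:
servo_tool([
  [[0,0,-0.05],0,5],
  [[0,0,0],0,8],
  [[0,0,0],0,8],
  [[0,0,0],0,8],
  [[0,0,-1],0,8],
  [[0,0,-3],0,8],
  [[0,0,-4],0,8.5],
  [[0,0,-4],0,8.5],
  [[0,0,-4],0,8.5],
  [[0,0,-4],0,8.5],
  [[0,0,-3],0,8.5],
  [[0,0,0],0,8.5],
])

```text
clock: 10.63
position: [0.5614, -0.2936, 0.2636]
ee_rot: [-0.69, 0.724, -0.004, 0.01]
ft_force: [0.3, -0.1, -0.0]
grip_width: 0.994
```

```bash
python3 go.py .5615 .2992 .2 .2;python3 - <<'E'
from m import *
C=cal('wrist');im,D=eyes.camera('wrist');X=cloud(C,D)
for n,p in(('laid',[.5635,-.293,.046]),('done',[.562,-.394,.046])):
    u,v=proj(C,p);print(n,u,v)
plaques(im,C,{'all':(0,0,560,300,.046)})
C=cal('top');im,D=eyes.camera('top');np.savez('top1.npz',im=im);X=cloud(C,D)
plaques(im,C,dict(laid=(405,160,437,245,.046),blank=(150,160,208,245,.046),done=(443,160,472,240,.046)))
cv2.imwrite('pics/c4.png',np.hstack([cv2.resize(im[140:260,370:490],None,fx=3,fy=3),cv2.resize(im[140:260,130:230],None,fx=3,fy=3)]))
E
```

```text
t 10.63 p [ 0.5614 -0.2936  0.2636] F [ 0.3 -0.1 -0. ] w 0.994 tilt [ 0.02   0.008 -1.   ]
yaw -0.0482
turn -0.248
after turn cm [-58.1  -11.79   6.36] now cm [-59.16   2.97   6.81]
laid 275.01246396711144 183.23450888367879
done 365.9366453714785 180.31306880733248
all 20568 c [ 0.6125 -0.2748] size [0.3017 0.2722] ang 1.5426
laid 1208 c [ 0.5632 -0.2961] size [0.05   0.1806] ang -0.0464
blank 1732 c [0.5616 0.2992] size [0.1829 0.061 ] ang 0.2446
done 878 c [ 0.536  -0.3916] size [0.0548 0.1285] ang -0.058
```

View pics/c4.png

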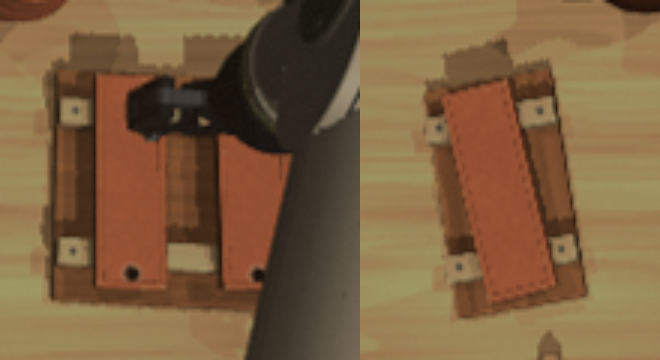

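The drilled plaque lies flat across both battens with a clear gap to the finished one. The blank lies askew on the ware board.

Call:
servo_tool([
  [[0,0,-2.5],0,8.5],
  [[-1,1.3,-2.5],0,8.5],
  [[-3.6,1.5,0],0,8.5],
  [[-3.6,1.5,0],0,8.5],
  [[-3.6,1.5,0],0,8.5],
  [[-3.6,1.5,0],0,8.5],
  [[-3.6,1.5,0],0,8.5],
  [[-3.6,1.5,0],0,8.5],
  [[-4,0,0],0,8.5],
  [[-4,0,0],0,8.5],
  [[-4,0,0],0,8.5],
  [[-4,0,0],0,8.5],
])

```text
clock: 11.73
position: [0.4631, 0.103, 0.2954]
ee_rot: [-0.683, 0.73, 0.009, -0.0]
ft_force: [1.7, -0.4, 0.5]
grip_width: 0.996
```

```bash
python3 go.py .5615 .2992 .18 .245
```

```text
t 11.73 p [0.4631 0.103  0.2954] F [ 1.7 -0.4  0.5] w 0.996 tilt [-0.013  0.013 -1.   ]
yaw -0.0663
turn -0.311
after turn cm [-16.65 -14.31  11.54] now cm [-20.09  -8.68  11.67]
```

Call:
servo_tool([
  [[0,0,0],-0.104,8.5],
  [[0,0,0],-0.104,8.5],
  [[0,0,0],-0.104,8.5],
  [[-3.1,-2.6,1],0,8.5],
  [[-3.1,-2.6,2],0,8.5],
  [[-3.1,-2.6,2],0,8.5],
  [[-3.1,-2.6,2],0,8.5],
  [[-2.4,-2,1],0,8.5],
  [[0,0,0],0,8.5],
])

```text
clock: 12.48
position: [0.5337, 0.2857, 0.2038]
ee_rot: [0.796, -0.605, -0.014, 0.005]
ft_force: [-0.0, 0.1, 0.7]
grip_width: 0.994
```

```bash
python3 go.py .5615 .2992 .1 .245
python3 - <<'E'
from m import *
C=cal('wrist');im,D=eyes.camera('wrist');cv2.imwrite('pics/w5.png',im);u,v=proj(C,[.5615,.2992,.046]);print(u,v)
m=red(im);n,l,st,_=cv2.connectedComponentsWithStats(m);k=1+st[1:,4].argmax();x,y,w,h,a=st[k];print(x,y,w,h,a)
plaques(im,C,dict(blank=(x,y,x+w,y+h,.046)))
E
```

```text
t 12.48 p [0.5337 0.2857 0.2038] F [-0.   0.1  0.7] w 0.994 tilt [-0.029  0.009 -1.   ]
yaw 0.2716
turn 0.027
after turn cm [-0.63 -3.03 10.38] now cm [-0.38 -3.31 10.31]
270.9366004952629 156.7768988803508
238 47 71 201 12514
blank 12449 c [0.5622 0.2988] size [0.1787 0.058 ] ang 0.2466
```

Call:
servo_tool([
  [[-0.5,-2.8,2],0.026,8.5],
  [[0,-0.5,3],0,8.5],
  [[0,0,3],0,8.5],
  [[0,0,2],0,8.5],
  [[0,0,0],0,8.5],
])

```text
clock: 12.95
position: [0.5602, 0.295, 0.0972]
ee_rot: [0.788, -0.616, -0.014, 0.008]
ft_force: [-1.0, -1.2, -0.6]
grip_width: 0.992
```

```bash
python3 go.py .562 .299 .0195 .246
```

```text
t 12.95 p [0.5602 0.295  0.0972] F [-1.  -1.2 -0.6] w 0.992 tilt [-0.033  0.005 -0.999]
yaw 0.244
turn -0.002
after turn cm [-0.35 -0.28  7.77] now cm [-0.25 -0.52  7.76]
```

Call:
servo_tool([
  [[-0.3,-0.4,2.5],0,8.5],
  [[0,-0.1,2.5],0,8.5],
  [[0,0,1.7],0,8.5],
  [[0,0,0.8],0,8.5],
  [[0,0,0],0,8.5],
])

```text
clock: 13.37
position: [0.563, 0.2947, 0.0234]
ee_rot: [0.786, -0.617, -0.013, 0.009]
ft_force: [-0.9, -0.2, 0.0]
grip_width: 0.998
```

```bash
python3 go.py .562 .299 .0195 .246
```

```text
t 13.37 p [0.563  0.2947 0.0234] F [-0.9 -0.2  0. ] w 0.998 tilt [-0.031  0.003 -1.   ]
yaw 0.2399
turn -0.006
after turn cm [-0.44 -0.01  0.39] now cm [-0.43 -0.02  0.4 ]
```

Call:
servo_tool([
  [[-0.4,0,0.25],-0.006,8.5],
  [[-0.1,0,0.2],0,8.5],
  [[0,0,0],0,5],
  [[0,0,0],0,5],
  [[0,0,0],0,5],
  [[0,0,0],0,5],
  [[0,0,0],0,5],
], force=50)

```text
clock: 13.95
position: [0.5644, 0.3007, 0.0258]
ee_rot: [0.788, -0.615, -0.011, 0.005]
ft_force: [-0.1, -1.1, -2.4]
grip_width: 0.666
```

```bash
python3 go.py .562 .299 .0195 .246
```

```text
t 13.95 p [0.5644 0.3007 0.0258] F [-0.1 -1.1 -2.4] w 0.666 tilt [-0.024  0.006 -1.   ]
yaw 0.2454
turn -0.001
after turn cm [0.11 0.28 0.63] now cm [0.11 0.26 0.64]
```

Call:
servo_tool([
  [[0,0,-1],0,5],
  [[0,0,-2],0,5],
  [[0,0,-3],0,5],
  [[0,0,-4],0,5],
  [[0,0,-4],0,5],
  [[3.2,2.2,-1],0,5],
  [[3.2,2.2,0],0,5],
  [[3.2,2.2,0],0,5],
  [[0,0,0],0.096,5],
  [[0,0,0],0.096,5],
  [[0,0,0],0.096,5],
  [[0,0,0],0,5],
])

```text
clock: 14.95
position: [0.5239, 0.1845, 0.1893]
ee_rot: [-0.689, 0.725, 0.01, -0.008]
ft_force: [-0.9, -0.7, -2.5]
grip_width: 0.663
```

```bash
python3 go.py .437 -.055 .17 -.042
```

```text
t 14.95 p [0.5239 0.1845 0.1893] F [-0.9 -0.7 -2.5] w 0.663 tilt [-0.025  0.003 -1.   ]
yaw -0.0516
turn -0.01
after turn cm [24.29  7.67  1.93] now cm [24.36  7.39  2.08]
```

Call:
servo_tool([
  [[3.5,1.8,0],-0.005,5],
  [[3.5,1.8,0],0,5],
  [[3.5,1.8,0],0,5],
  [[3.5,1.8,0.5],0,5],
  [[3.5,0.4,0.5],0,5],
  [[3.5,0,0.5],0,5],
  [[2,0,0.5],0,5],
  [[0,0,0],0,5],
])

```text
clock: 15.62
position: [0.4335, -0.0453, 0.1708]
ee_rot: [-0.704, 0.71, 0.01, -0.007]
ft_force: [0.5, -0.1, -2.8]
grip_width: 0.662
```

```bash
python3 go.py .456 -.0565 .05 -.042
python3 - <<'E'
from m import *
C=cal('wrist');im,D=eyes.camera('wrist');cv2.imwrite('pics/w6.png',im);np.savez('w6.npz',im=im,D=D,K=C[0],R=C[1],t=C[2])
for x,y in((99,0),(60,38),(60,-38),(-60,38)):
    a=-.042;p=np.array([.4561+x/1e3*np.cos(a)-y/1e3*np.sin(a),-.0566+x/1e3*np.sin(a)+y/1e3*np.cos(a),.046]);print((x,y),proj(C,p).round(0))
E
```

```text
t 15.62 p [ 0.4335 -0.0453  0.1708] F [ 0.5 -0.1 -2.8] w 0.662 tilt [-0.025  0.005 -1.   ]
yaw -0.0074
turn 0.035
after turn cm [ 1.03 -2.3  12.08] now cm [ 1.16 -2.56 12.02]
(99, 0) [295.  38.]
(60, 38) [242.  93.]
(60, -38) [342.  96.]
(-60, 38) [242. 239.]
```

View pics/w6.png

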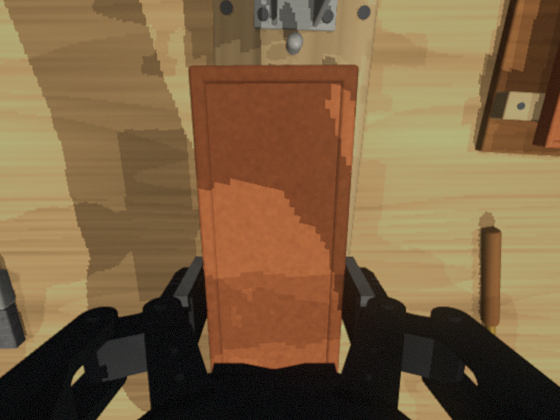

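The held plaque covers the nest. Its far edge is at v≈67, from u=190 to 357, and the +x dowel is at (294,42), against a prediction of (295,38). Next I'll work out the plaque's offset from the TCP.

```bash
cat > held.py <<'E'
from m import *
from scipy.spatial.transform import Rotation as Ro
def held(im,D,C,o,u0=150,v0=20,u1=400,v1=255):
    X=cloud(C,D);m=red(im).astype(bool)&(X[...,2]>o['position'][2]-.02)&(D>0);b=np.zeros_like(m);b[v0:v1,u0:u1]=1;m&=b
    v,u=np.nonzero(m);zt=np.median(X[m][:,2])
    P=X[m];A=np.c_[P[:,:2]-P[:,:2].mean(0),np.ones(len(P))];print('slope',np.linalg.lstsq(A,P[:,2],rcond=None)[0].round(4),'ztop',zt.round(4))
    L=[];Rr=[]
    for y in range(90,255,5):
        c=np.nonzero(m[y])[0]
        if len(c)>50:L.append(ray(C,c[0]-.5,y,zt)[:2]);Rr.append(ray(C,c[-1]+.5,y,zt)[:2])
    L=np.array(L);Rr=np.array(Rr);M=(L+Rr)/2
    f=lambda Q:np.arctan(np.polyfit(Q[:,0],Q[:,1],1)[0])
    yaw=(f(L)+f(Rr))/2;far=[]
    for x in range(215,340,8):
        c=np.nonzero(m[:,x])[0]
        if len(c)>50:far.append(ray(C,x,c[0]-.5,zt)[:2])
    far=np.median(far,0);d=np.array([np.cos(yaw),np.sin(yaw)]);n=np.array([-d[1],d[0]])
    mid=M.mean(0);c=mid+d*((far-mid)@d-.09)
    print('width',np.abs((L-Rr)@n).mean().round(4),'yaws',f(L).round(4),f(Rr).round(4),'centre',c.round(4),'c-TCP',(c-np.array(o['position'])[:2]).round(4),'dz',zt-.008-o['position'][2])
    return c,yaw,zt
if __name__=='__main__':
    d=np.load('w6.npz');o=telemetry.get_obs();held(d['im'],d['D'],(d['K'],d['R'],d['t']),o)
E
python3 held.py; python3 go.py
```

```text
slope [ 0.0053 -0.0069  0.1917] ztop 0.1917
width 0.057 yaws -0.0112 -0.0032 centre [ 0.4305 -0.045 ] c-TCP [-0.0033 -0.0015] dz 0.012402840323930187
t 15.67 p [ 0.4338 -0.0435  0.1713] F [ 1.  -0.3 -1.6] w 0.666 tilt [-0.024  0.005 -1.   ]
yaw -0.0063
```

Call:
servo_tool([
  [[0.6,-1.2,1],0.034,5],
  [[0.6,-1.3,2.5],0,5],
  [[0,0,2.5],0,5],
  [[0,0,2],0,5],
  [[0,0,1.5],0,5],
  [[0,0,0.8],0,5],
  [[0,0,0],0,5],
])

```text
clock: 16.25
position: [0.4618, -0.0463, 0.068]
ee_rot: [-0.702, 0.712, 0.009, -0.003]
ft_force: [-0.6, -0.6, -1.8]
grip_width: 0.666
```

```bash
python3 go.py .4593 -.0566 .0316 -.04
```

```text
t 16.25 p [ 0.4618 -0.0463  0.068 ] F [-0.6 -0.6 -1.8] w 0.666 tilt [-0.017  0.008 -1.   ]
yaw -0.015
turn 0.025
after turn cm [1.04 0.2  3.64] now cm [1.07 0.17 3.64]
```

Call:
servo_tool([
  [[0.5,0.1,0],0.03,5],
  [[0.5,0.1,0.5],0,5],
  [[0,0,0.3],0,5],
  [[0,0,0],0,5],
])

```text
clock: 16.58
position: [0.4612, -0.0553, 0.0624]
ee_rot: [-0.692, 0.722, 0.007, -0.002]
ft_force: [-0.8, -0.2, -1.9]
grip_width: 0.667
```

```bash
python3 go.py .4593 -.0566 .0316 -.04
```

```text
t 16.58 p [ 0.4612 -0.0553  0.0624] F [-0.8 -0.2 -1.9] w 0.667 tilt [-0.013  0.007 -1.   ]
yaw -0.0432
turn -0.003
after turn cm [0.14 0.19 3.08] now cm [0.16 0.14 3.08]
```

Run:
```python
from held import *
o=telemetry.get_obs();C=cal('wrist');im,D=eyes.camera('wrist');np.savez('w7.npz',im=im,D=D,K=C[0],R=C[1],t=C[2]);cv2.imwrite('pics/w7.png',im)
held(im,D,C,o)
X=cloud(C,D);a=-.04
for x,y in((99,0),(60,38),(60,-38),(-60,38),(-60,-38)):
    p=np.array([.4561+x/1e3*np.cos(a)-y/1e3*np.sin(a),-.0566+x/1e3*np.sin(a)+y/1e3*np.cos(a),.046]);print((x,y),proj(C,p).round(0))
```

```text
slope [ 0.0165 -0.0049  0.0839] ztop 0.0839
width 0.0572 yaws -0.043 -0.045 centre [ 0.458  -0.0549] c-TCP [-0.0032  0.0004] dz 0.013507747555234477
(99, 0) [277.  59.]
(60, 38) [197. 149.]
(60, -38) [357. 148.]
(-60, 38) [212. 357.]
(-60, -38) [343. 357.]
```

View pics/w7.png

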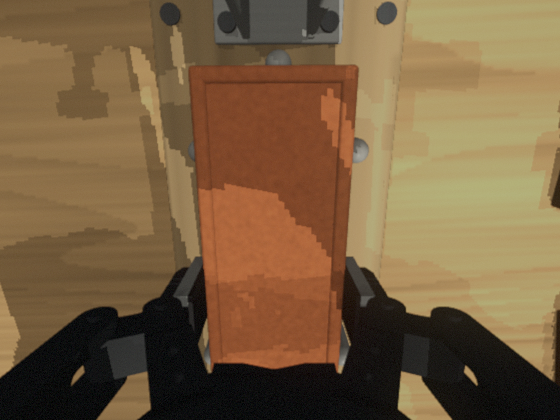

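The dowels sit where predicted: (278,58), (357,150) and (196,150). The plaque needs about 2 mm towards -x and -y, then it can go down.

Call:
servo_tool([
  [[0.2,0.25,0.3],-0.003,5],
  [[0,0,0.3],0,5],
  [[0,0,0],0,5],
])

```text
clock: 16.88
position: [0.4591, -0.0577, 0.0572]
ee_rot: [-0.693, 0.721, 0.006, -0.002]
ft_force: [0.8, 0.3, -2.9]
grip_width: 0.665
```

```bash
python3 go.py .4593 -.0570 .0316 -.04
```

```text
t 16.88 p [ 0.4591 -0.0577  0.0572] F [ 0.8  0.3 -2.9] w 0.665 tilt [-0.011  0.007 -1.   ]
yaw -0.0401
turn -0.0
after turn cm [-0.07 -0.01  2.56] now cm [-0.06 -0.04  2.56]
```

Call:
servo_tool([
  [[-0.05,0,0.5],0,5],
  [[0,0,0.5],0,5],
  [[0,0,0.4],0,5],
  [[0,0,0.3],0,5],
])

```text
clock: 17.22
position: [0.4593, -0.0572, 0.0391]
ee_rot: [-0.693, 0.721, 0.006, -0.001]
ft_force: [0.6, 0.2, -2.8]
grip_width: 0.664
```

```bash
python3 go.py .4593 -.0570 .0316 -.04
```

```text
t 17.22 p [ 0.4593 -0.0572  0.0391] F [ 0.6  0.2 -2.8] w 0.664 tilt [-0.01   0.006 -1.   ]
yaw -0.0402
turn -0.0
after turn cm [-0.02  0.    0.75] now cm [-0.01 -0.    0.75]
```

Below the dowel tops, no contact. Continue.

Call:
servo_tool([
  [[0,0,0.25],0,5],
  [[0,0,0.2],0,5],
  [[0,0,0.15],0,5],
])

```text
clock: 17.47
position: [0.4588, -0.0568, 0.0316]
ee_rot: [-0.693, 0.721, 0.006, -0.002]
ft_force: [0.2, -0.4, -3.0]
grip_width: 0.661
```

```bash
python3 go.py .4593 -.0570 .0316 -.04
```

```text
t 17.47 p [ 0.4588 -0.0568  0.0316] F [ 0.2 -0.4 -3. ] w 0.661 tilt [-0.011  0.007 -1.   ]
yaw -0.0398
turn 0.0
after turn cm [ 0.01 -0.05 -0.  ] now cm [ 0.01 -0.05 -0.  ]
```

Call:
servo_tool([
  [[0,0,0.12],0,5],
  [[0,0,0.1],0,5],
])

```text
clock: 17.63
position: [0.4589, -0.0568, 0.0303]
ee_rot: [-0.693, 0.721, 0.006, -0.002]
ft_force: [-13.0, 0.0, 33.0]
grip_width: 0.671
```

Call:
servo_tool([
  [[0,0,-0.05],0,5],
  [[0,0,0],0,8],
  [[0,0,0],0,8],
  [[0,0,0],0,8],
  [[0,0,-1],0,8.5],
  [[0,0,-3],0,8.5],
  [[0,0,-4],0,8.5],
  [[0,0,-4],0,8.5],
  [[0,0,-4],0,8.5],
  [[0,2,-4],0,8.5],
  [[0,0,-4],0,8.5],
  [[0,0,0],0,8.5],
])

```text
clock: 18.63
position: [0.442, -0.0554, 0.2802]
ee_rot: [-0.694, 0.72, 0.007, -0.001]
ft_force: [1.3, -0.3, 0.2]
grip_width: 0.993
```

```bash
python3 th.py
python3 - <<'E'
from m import *
C=cal('wrist');im,D=eyes.camera('wrist');cv2.imwrite('pics/w8.png',im);X=cloud(C,D);m=red(im).astype(bool)
j=m&(np.abs(X[...,0]-.456)<.095)&(np.abs(X[...,1]+.0565)<.034)&(X[...,2]>.04);v,u=np.nonzero(j);P=X[j];A=np.c_[P[:,:2]-P[:,:2].mean(0),np.ones(len(P))]
print('plane',np.linalg.lstsq(A,P[:,2],rcond=None)[0].round(4));plaques(im,C,dict(j=(u.min(),v.min(),u.max()+1,v.max()+1,.052)))
E
```

```text
t 18.63 jx -0.0143 jy 0.0005 z 0.2802 theta 0.928 r 0.249 F [ 1.3 -0.3  0.2] w 0.993
plane [ 0.05   -0.0066  0.0538]
j 15091 c [ 0.4874 -0.1725] size [0.1835 0.3415] ang -1.3157
```

View pics/w8.png

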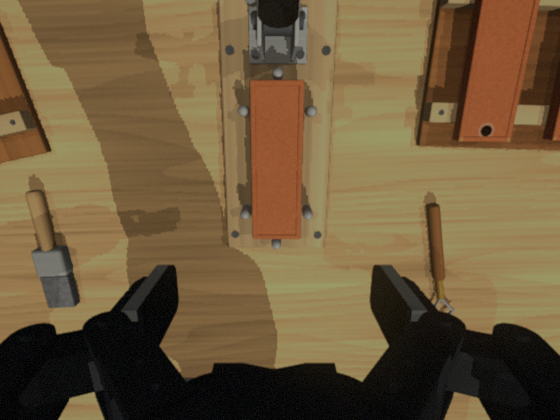

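The blank lies between all the dowels, with its edges at v=80 and v=238. The fitted slope looks odd, so I'll check the height profile.

Run:
```python
from m import *
C=cal('wrist');im,D=eyes.camera('wrist');X=cloud(C,D)
plaques(im,C,dict(j=(240,70,315,245,.052)))
for v in range(85,238,14):print(v,np.median(X[v-2:v+3,262:292].reshape(-1,3),0).round(4))
C=cal('side');im,D=eyes.camera('side');X=cloud(C,D);m=red(im).astype(bool)&(np.abs(X[...,0]-.456)<.088)&(X[...,1]>-.08)&(X[...,1]<-.035)&(X[...,2]>.04);P=X[m]
for a in np.arange(.37,.55,.02):
    s=np.abs(P[:,0]-a)<.01;print(round(a,2),s.sum(),np.median(P[s,2]).round(4) if s.any() else '')
```

```text
j 8006 c [ 0.457  -0.0569] size [0.0578 0.1774] ang -0.0371
85 [ 0.5388 -0.059   0.0511]
99 [ 0.5249 -0.0592  0.0511]
113 [ 0.5107 -0.0585  0.0511]
127 [ 0.4962 -0.0585  0.051 ]
141 [ 0.4812 -0.0575  0.0509]
155 [ 0.4659 -0.057   0.051 ]
169 [ 0.4502 -0.057   0.0511]
183 [ 0.4341 -0.0559  0.0509]
197 [ 0.4176 -0.0553  0.051 ]
211 [ 0.4007 -0.0553  0.051 ]
225 [ 0.3833 -0.0547  0.0511]
0.37 50 0.0505
0.39 80 0.0498
0.41 74 0.0497
0.43 77 0.05
0.45 76 0.0499
0.47 70 0.0503
0.49 72 0.0498
0.51 76 0.0499
0.53 69 0.05
0.55 13 0.0503
```

Seated flat: the top is level along the whole length, and the centre is within 1 mm of the nest. Now for the clamp arm.

Call:
servo_tool([
  [[0.05,-2,-1],0,6],
  [[0,-4,-0.5],0,6],
  [[0,-4,0],0,6],
  [[0,-4,0],0,6],
  [[0,-4,0],0,6],
  [[0,-2,0],0,6],
  [[0,0,0],0,6],
])

```text
clock: 19.37
position: [0.6435, -0.0644, 0.2702]
ee_rot: [-0.693, 0.721, 0.017, -0.01]
ft_force: [0.2, 0.6, -0.2]
grip_width: 0.699
```

```bash
python3 th.py; python3 go.py
```

```text
t 19.37 jx 0.1873 jy -0.0001 z 0.2702 theta 1.841 r 0.1963 F [ 0.2  0.6 -0.2] w 0.699
t 19.37 p [ 0.6435 -0.0644  0.2702] F [ 0.2  0.6 -0.2] w 0.699 tilt [-0.038  0.011 -0.999]
yaw -0.039
```

Call:
servo_tool([
  [[0,0.4,2.5],0,6],
  [[0,0.3,2.5],0,6],
  [[0,0,1.3],0,6],
  [[0,0,0.2],0,6],
  [[0,0,0],0,6],
])

```text
clock: 19.78
position: [0.6304, -0.0609, 0.194]
ee_rot: [-0.694, 0.719, 0.024, -0.013]
ft_force: [-0.6, -0.1, 0.5]
grip_width: 0.702
```

```bash
python3 th.py
```

```text
t 19.78 jx 0.1741 jy 0.003 z 0.194 theta 1.904 r 0.1196 F [-0.6 -0.1  0.5] w 0.702
```

Call:
servo_tool([
  [[0.3,-0.3,-0.9],0,6],
  [[0,0,0],0,2],
  [[0,0,0],0,2],
  [[0,0,0],0,2],
  [[0,0,0],0,2],
  [[0,0,0],0,2],
], force=60)

```text
clock: 20.28
position: [0.6342, -0.064, 0.2062]
ee_rot: [-0.695, 0.719, 0.023, -0.012]
ft_force: [0.7, 2.1, -4.7]
grip_width: 0.294
```

```bash
python3 th.py; python3 go.py
```

```text
t 20.28 jx 0.1781 jy -0.0 z 0.2062 theta 1.902 r 0.1324 F [ 0.7  2.1 -4.7] w 0.294
t 20.28 p [ 0.6342 -0.064   0.2062] F [ 0.7  2.1 -4.7] w 0.294 tilt [-0.05   0.016 -0.999]
yaw -0.0341
```

Call:
servo_tool([
  [[0,1.5,-0.35],0,2],
  [[0,1.55,-0.15],0,2],
  [[0,1.55,0.05],0,2],
  [[0,1.55,0.2],0,2],
  [[0,1.55,0.4],0,2],
])

```text
clock: 20.7
position: [0.5674, -0.0612, 0.2122]
ee_rot: [-0.695, 0.719, 0.013, -0.002]
ft_force: [8.9, 1.5, 2.4]
grip_width: 0.296
```

```bash
python3 th.py; python3 go.py
```

```text
t 20.7 jx 0.1112 jy -0.0 z 0.2122 theta 1.391 r 0.1334 F [8.9 1.5 2.4] w 0.296
t 20.7 p [ 0.5674 -0.0612  0.2122] F [8.9 1.5 2.4] w 0.296 tilt [-0.02   0.015 -1.   ]
yaw -0.0341
```

Call:
servo_tool([
  [[0,1.5,0.45],0,2],
  [[0,1.45,0.6],0,2],
  [[0,1.4,0.75],0,2],
  [[0,1.3,0.9],0,2],
  [[0,1.15,1.05],0,2],
])

```text
clock: 21.12
position: [0.5076, -0.0588, 0.1854]
ee_rot: [-0.694, 0.719, -0.001, 0.008]
ft_force: [-4.7, 1.7, 16.2]
grip_width: 0.297
```

```bash
python3 th.py; python3 go.py
```

```text
t 21.12 jx 0.0514 jy -0.0002 z 0.1854 theta 0.895 r 0.1338 F [-4.7  1.7 16.2] w 0.297
t 21.12 p [ 0.5076 -0.0588  0.1854] F [-4.7  1.7 16.2] w 0.297 tilt [ 0.014  0.009 -1.   ]
yaw -0.0354
```

Call:
servo_tool([
  [[0,1.1,1.1],0,2],
  [[0,1.0,1.2],0,2],
  [[0,0.85,1.3],0,2],
  [[0,0.7,1.4],0,2],
])

```text
clock: 21.45
position: [0.473, -0.0575, 0.141]
ee_rot: [-0.694, 0.72, -0.007, 0.01]
ft_force: [-6.0, 1.2, 4.8]
grip_width: 0.301
```

```bash
python3 th.py; python3 go.py
```

```text
t 21.45 jx 0.0167 jy -0.0003 z 0.141 theta 0.469 r 0.1326 F [-6.   1.2  4.8] w 0.301
t 21.45 p [ 0.473  -0.0575  0.141 ] F [-6.   1.2  4.8] w 0.301 tilt [ 0.025  0.003 -1.   ]
yaw -0.0369
```

Call:
servo_tool([
  [[0,0.55,1.2],0,2],
  [[0,0.4,1.2],0,2],
  [[0,0.3,1.2],0,2],
  [[0,0.1,0.7],0,2],
])

```text
clock: 21.78
position: [0.459, -0.057, 0.0976]
ee_rot: [-0.693, 0.72, -0.009, 0.01]
ft_force: [-2.1, 0.6, -2.3]
grip_width: 0.3
```

```bash
python3 th.py; python3 go.py
```

```text
t 21.78 jx 0.0027 jy -0.0004 z 0.0976 theta 0.124 r 0.1333 F [-2.1  0.6 -2.3] w 0.3
t 21.78 p [ 0.459  -0.057   0.0976] F [-2.1  0.6 -2.3] w 0.3 tilt [ 0.027  0.001 -1.   ]
yaw -0.0382
```

Call:
servo_tool([
  [[0,0.05,0.5],0,2],
  [[0,0,0.4],0,2],
  [[0,0,0.3],0,2],
])

```text
clock: 22.03
position: [0.4579, -0.057, 0.0845]
ee_rot: [-0.693, 0.72, -0.009, 0.009]
ft_force: [-4.6, 0.5, -1.6]
grip_width: 0.295
```

```bash
python3 th.py
```

```text
t 22.03 jx 0.0017 jy -0.0004 z 0.0845 theta 0.026 r 0.1334 F [-4.6  0.5 -1.6] w 0.295
```

Call:
servo_tool([
  [[0,0,0.2],0,2],
  [[0,0,0.15],0,2],
])

```text
clock: 22.2
position: [0.4579, -0.057, 0.0806]
ee_rot: [-0.693, 0.721, -0.008, 0.009]
ft_force: [-3.3, -0.4, -2.4]
grip_width: 0.298
```

```bash
python3 th.py
```

```text
t 22.2 jx 0.0016 jy -0.0004 z 0.0806 theta -0.003 r 0.1334 F [-3.3 -0.4 -2.4] w 0.298
```

Call:
servo_tool([
  [[0,0,0.12],0,2],
  [[0,0,0.12],0,2],
])

```text
clock: 22.37
position: [0.4579, -0.057, 0.078]
ee_rot: [-0.693, 0.721, -0.008, 0.009]
ft_force: [-5.6, -0.0, -2.0]
grip_width: 0.294
```

```bash
python3 th.py
```

```text
t 22.37 jx 0.0016 jy -0.0004 z 0.078 theta -0.022 r 0.1334 F [-5.6 -0.  -2. ] w 0.294
```

Call:
servo_tool([
  [[0,0,0.12],0,2],
  [[0,0,0.12],0,2],
])

```text
clock: 22.53
position: [0.458, -0.057, 0.0755]
ee_rot: [-0.693, 0.721, -0.008, 0.009]
ft_force: [-3.8, 0.7, -1.9]
grip_width: 0.303
```

```bash
python3 th.py
python3 - <<'E'
from h import *
C=cal('side');im,D=eyes.camera('side');cv2.imwrite('pics/s9.png',cv2.resize(im[170:250,240:380],None,fx=5,fy=5,interpolation=cv2.INTER_CUBIC))
E
```

```text
t 22.53 jx 0.0017 jy -0.0004 z 0.0755 theta -0.041 r 0.1334 F [-3.8  0.7 -1.9] w 0.303
```

View pics/s9.png

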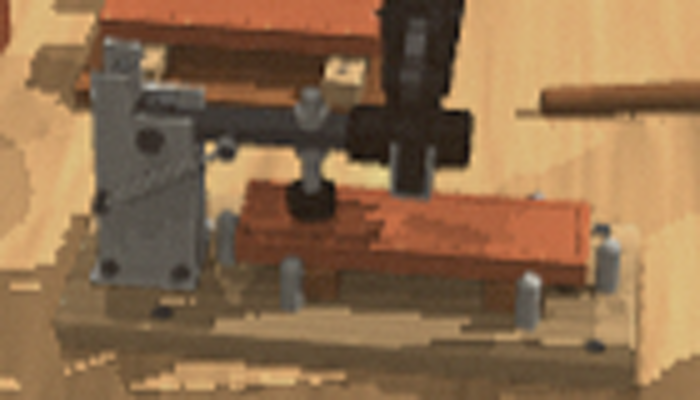

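The side view shows the arm level and the pad on the plaque over the +x bearer, so the finger pads have simply been sliding down the grip. I'll open and withdraw.

Call:
servo_tool([
  [[0,0,0],0,6],
  [[0,0,0],0,6],
  [[0,0,0],0,6],
  [[0,0,0],0,6],
  [[0,0,-2],0,6],
  [[0,0,-4],0,6],
  [[0,0,-4],0,6],
  [[0,0,-4],0,6],
  [[0,2,-4],0,6],
  [[0,4,0],0,6],
  [[0,2,0],0,6],
  [[0,0,0],0,6],
])

```text
clock: 23.58
position: [0.377, -0.0525, 0.2618]
ee_rot: [-0.695, 0.719, -0.011, 0.014]
ft_force: [1.1, -0.1, -0.1]
grip_width: 0.701
```

```bash
python3 th.py
python3 - <<'E'
from m import *
C=cal('side');im,D=eyes.camera('side');X=cloud(C,D);a=cv2.resize(im[100:350,200:420],None,fx=1.8,fy=1.8)
s=(np.abs(X[...,0]-.462)<.028)&(X[...,1]>-.08)&(X[...,1]<-.035)&(X[...,2]>.06)&(im.max(-1)<45);print('grip z',s.sum(),np.percentile(X[s],[5,50,95],0).round(4))
C=cal('wrist');im,D=eyes.camera('wrist');X=cloud(C,D);s=(np.abs(X[...,0]-.462)<.028)&(np.abs(X[...,1]+.057)<.015)&(X[...,2]<.16)&(im.max(-1)<50)&(X[...,2]>.08)
P=X[s];A=np.c_[P[:,:2]-P[:,:2].mean(0),np.ones(len(P))];print('grip top',len(P),np.linalg.lstsq(A,P[:,2],rcond=None)[0].round(3),P.mean(0).round(4))
plaques(im,C,{})
b=cv2.resize(im,None,fx=.7,fy=.7)
h=max(a.shape[0],b.shape[0]);pad=lambda i:cv2.copyMakeBorder(i,0,h-i.shape[0],0,0,0);o=np.hstack([pad(a),pad(b)]);cv2.imwrite('pics/f.png',o);print(o.shape)
E
```

```text
t 23.58 jx -0.0794 jy 0.0007 z 0.2618 theta 0.701 r 0.2804 F [ 1.1 -0.1 -0.1] w 0.701
grip z 16 [[ 0.4605 -0.0485  0.0917]
 [ 0.48   -0.0443  0.0956]
 [ 0.4892 -0.0398  0.107 ]]
grip top 1923 [-0.001  0.007  0.112] [ 0.4624 -0.0571  0.112 ]
(450, 788, 3)
```

View pics/f.png

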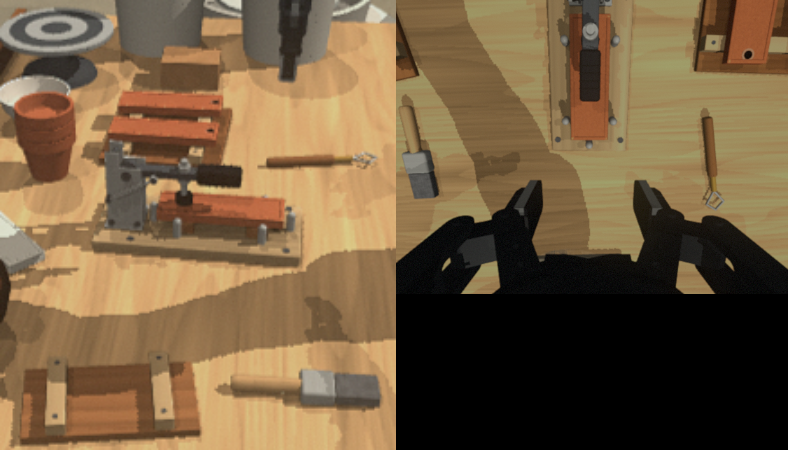

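The arm is level: its grip top is at 0.112 m with almost no slope. The blank is clamped between the dowels, both drilled plaques are on the rack, and the bystanders are where they were. Handing in.

```bash
python3 -c "
from workcell import order
print(order.hand_in())"
```

```text
the job is handed in; nothing more can be done
None
```

The job is done and handed in, at about 24 s on the robot's clock. I raised the clamp arm until it stayed open and laid the drilled plaque across both rack battens, about 100 mm centre to centre from the finished one. I then seated the blank on both bearers between the dowels and guided the arm down onto it.

**Last checks that passed:**
- **Blank in the jig:** before clamping, its top was level along the whole length and its centre was within about 1 mm of the nest. The last pictures still show it between the dowels.
- **Clamp arm:** its grip is level, with the top face at 112 mm, which matches the arm being shut with the pad on a plaque.
- **Everything else:** both drilled plaques lie on the rack, and the brush, loop tool and pots look unmoved. I checked the jug only partly, as it was nearly out of the last picture.

**Readings that disagreed or were rough:**
- **False tilt:** one automatic plane fit of the blank in the jig gave a tilt. The height profile from the wrist and side cameras contradicted it, so I put it down to stray pixels.
- **Contact force:** the two set-downs read about 26 N (rack) and 33 N (jig) vertically at contact, with the load taken through the held plaque.
- **Closing the arm:** the fingers slid down the grip by a few millimetres, so I confirmed pad contact by picture rather than by force.

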